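Slacken the left-hand clamp nut of a flat-stone sharpener

TASK

The clamp nut on the sharpener with the larger stone has a left-hand thread, so turning it the usual way only tightens it. Slacken that nut by its upright grip bar, at least a sixth of a turn (60 degrees), so that the stone can be changed; do not wind it tighter on the way. Let go of it then, and leave the nut of the other sharpener as it is.

Things in the scene. Friction and masses are not known exactly. Their poses are not given: they have to be found in the camera images.
- big_nut_grip (a point): Nut to slacken: point on its vertical axis, in its upright steel grip bar (50 mm long, 10 thick, 36 high), 108 mm above the bench, 14 below the bar's top. 22 mm below the point is the top of the nut's flange (48 mm across), 30 mm below it the round stone, 160 mm across, on a fixed round housing, 180 mm across. x: along the bar, y: through its thickness, z: up; turns with the nut.
- big_nut (a joint): Angle of that nut, rad. Starts at 0 to 0.1 (tight); grows as the nut turns clockwise seen from above, which loosens it (left-hand thread). Anticlockwise it falls and tightens, dead stop at -0.5. Up to 2.6 it turns against a steady friction of 0.12 N m, no spring; it stays where it is left and does not rise.
- small_nut_grip (a point): Same point on the nut of the other sharpener, to be left alone: the same nut and bar, 108 mm above the bench, but on a stone 100 mm across and a housing 136 mm across. Which machine stands on the left varies. x: along the bar, z: up.
- small_nut (a joint): Angle of the other nut in rad, starting between 0 and 0.1; an ordinary right-hand thread, so it grows as that nut turns anticlockwise seen from above. It is to stay as it is.
Things that resemble listed ones, but are neither listed nor needed, are in the scene too. Leave any turquoise look-alike of the part that bears small_nut_grip alone.

How it is judged:
At the end, for the whole second after the job is handed in: The nut of the sharpener with the larger stone has been turned clockwise to at least 0.96 rad (55 degrees) from tight and is at rest; the nut of the other sharpener is within about 0.2 rad of where it was (value of joint big_nut above 0.96 rad and velocity of joint big_nut between -0.05 and 0.05 rad/s and value of joint small_nut between -0.2 and 0.3 rad); the robot touches nothing.
It fails at once if the left-hand nut is wound tighter (more than 0.3 rad below the tight mark) (value of joint big_nut below -0.3 rad).
It fails at once if the other sharpener's nut is turned by more than about 0.2 rad (value of joint small_nut below -0.2 rad or value of joint small_nut above 0.3 rad).
It also fails if it takes over 29 s, if anything falls off the work surface, if the arm or the gripper's body presses on something with over 40 N, if the wrist force passes 120 N, or if a joint passes its speed limit or range.

ROBOT

A 6-joint arm with a two-finger parallel gripper is mounted at the origin on a cart in front of the work surface, level with it; the furniture and walls round the work are solid. World frame = base frame: x ahead of the robot, y to its left, z up, the work surface at z = 0. Lengths are in m, angles in rad, forces in N, time in s.
With the tool pointing down it reaches from about 0.325 to 0.9 m from the base axis. Payload 3.5 kg.
Tool frame: the origin (TCP) lies midway between the tips of the shut fingers; the grasp point (between the pads) lies 19 mm behind it; z points along the fingers, y is the line along which they close (so a half turn about z gives the same grasp; the last joint's range is limited). The gripper opens to 85 mm and grips with 20 to 120 N. Pads are 22 mm wide; open, the fingers measure 114 mm over their backs; the gripper's body (76 mm by 85 mm) begins 54 mm behind the grasp point. The pads swing forward as they close: fully open they stand 13 mm farther back than shut.
Start: joints at [-1.219, 0.276, -0.026, 1.268, 0, 1.467], TCP at [0.275, -0.561, 0.231] pointing down, gripper open.
Joint ranges: [-3.12, 3.12], [-0.85, 1.88], [-1.08, 1.24], [-1.95, 2.15], [-1.57, 1.53], [-3.14, 3.14]. Speed limits (rad/s): [2.57, 2.57, 3.14, 3.14, 3.14, 3.14].

INTERFACE

Orientations are given as a unit quaternion [x, y, z, w].
In Python, from rig import ctrl gives the robot as it stands.
- The arm moves only by the shell command python3 -m jog 'ROWS'. ROWS is JSON, a list of rows, each an object of numbers: "tx", "ty", "tz": the shift along the tool's x, y, z in mm; "spin": the turn about the tool's z in degrees; "grip": the opening in per cent of the stroke, from 0 (shut) to 100 (fully open). In form: [{"tx": .., "ty": .., "tz": .., "spin": .., "grip": ..}, ...]. A call has exactly 5 rows; each row shifts and turns the commanded pose from where the row before left it, along the tool's axes as they then stand; what a row does not reach is not made up. A row lasts 1/8 s, in which the tool goes at most 62.5 mm and 10.7 degrees, less where a joint would pass 70% of its speed; a pose out of reach is approached as far as the arm can. A call with a gripper value outside its range is refused whole. The fingers move at their own pace and stop on an object; the grip force is fixed at half the most. Time passes only in rows, so rows that do not move let the fingers close, or fill a call up. It gives the time, the measured TCP pose, the force, the opening and the grip force at its end, in the units of the state.
- ctrl.state(): the state, without advancing time (a new reading comes with each control period).
- ctrl.grab_frame(name): name is "scene" or "top" or "wrist"; returns a dict with "pixels" (480x640x3 uint8, red, green, blue), "range_z" (480x640 float32, m along the optical axis (not along the pixel's ray), 0 where there is no reading), "intrinsics" (3x3 intrinsics, pixels), "k1" (the pictures are not rectified: a ray, as slopes to the right and down, at radius r is drawn at 1 + k1 r^2 times it, then the intrinsics apply), "rvec" (rotation vector, rad) and "tvec" (3), from world to camera coordinates, as OpenCV has them. Camera axes: x right, y down, z forward; pixel columns grow to the right and rows downward; lengths in m; the calibration is good to about 2 mm. A picture is of the moment at which its call begins.
- ctrl.job_done(): hands the job in; it is judged then, once.
The state is a dict: "time": time; "q": joint angles; "qvel": joint speeds; "joint_torque": joint torques, N m; "eef_pos": TCP position; "eef_rot": TCP orientation; "contact_force": force on the tool from outside, world axes, zero at the start; "ft_torque": the same for the moment, N m; "width": finger opening in m; "grasp_force": force on a finger pad.
Only numpy, scipy, OpenCV 4.12 (cv2) and the standard library are available. Lean on these libraries where they do the work, as an engineer would, in place of code of your own. Each camera call takes 0.05 s, during which the arm holds its last target. There are 200 camera calls.

## Working session

There is one attempt and no reset: what is moved stays moved. The work goes in short steps, Python scripts to look and compute and a shell command to move; the robot and the scene stay as the last step left them, time stands still between calls to the robot, and variables do not carry over. Pictures are saved under pics/ and viewed, at most 10 in all, crops included, and the job is handed in when it is done.

```bash
mkdir -p pics; cat > h.py <<'E'
import numpy as np, cv2, pickle
from rig import ctrl
def grab(n):
    f=ctrl.grab_frame(n); pickle.dump(f,open(f'{n}.pkl','wb')); return f
def load(n): return pickle.load(open(f'{n}.pkl','rb'))
def ray(f,u,v):
    K=np.array(f['intrinsics']);k=f['k1'] if np.isscalar(f['k1']) else float(np.ravel(f['k1'])[0])
    p=cv2.undistortPoints(np.array([[[u,v]]],float),K,np.array([k,0,0,0.]))[0,0]
    R=cv2.Rodrigues(np.array(f['rvec'],float))[0];t=np.array(f['tvec'],float).ravel()
    return -R.T@t, R.T@np.array([p[0],p[1],1.])
def onplane(f,u,v,z):
    o,d=ray(f,u,v); return o+d*(z-o[2])/d[2]
def depthpt(f,u,v):
    o,d=ray(f,u,v); return o+d*f['range_z'][int(v),int(u)]
E
python3 - <<'E'
from h import *
for n in('top','scene'):
    f=grab(n); cv2.imwrite(f'pics/{n}1.png',f['pixels'][:,:,::-1])
print(ctrl.state())
E
```

```text
{'time': 0.1, 'q': array([-1.21937438e+00,  2.77087593e-01, -2.77119496e-02,  1.26801575e+00,
       -1.03871191e-05,  1.46742933e+00]), 'qvel': array([ 0.0007803 , -0.00207343,  0.00377374,  0.00037737,  0.00028787,
       -0.00012416]), 'joint_torque': array([ 1.11277590e-03, -4.46707642e+01,  2.96129018e+01,  8.41671514e-03,
       -1.02890890e-04, -1.39988578e-05]), 'eef_pos': array([ 0.2743119 , -0.56081207,  0.23026746]), 'eef_rot': array([ 9.74256594e-01,  2.25439727e-01, -1.30036512e-04, -1.00108590e-03]), 'contact_force': array([ 0.27218203, -0.60627856,  1.08180869]), 'ft_torque': array([-0.01057989,  0.03554696, -0.00720544]), 'grasp_force': 0.0, 'width': 0.08530872428710595}
```

View pics/top1.png

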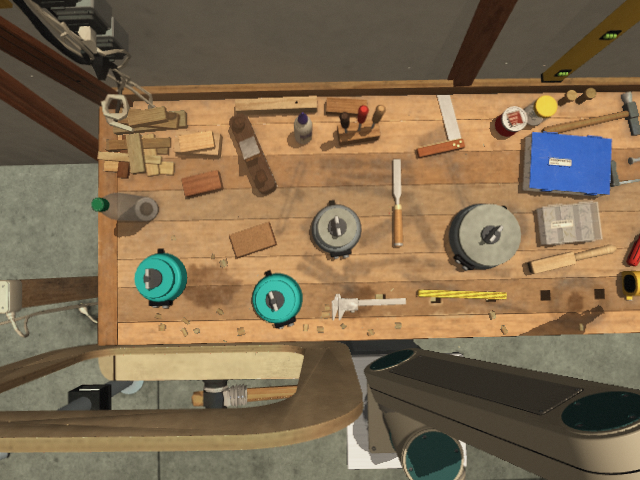

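View pics/scene1.png

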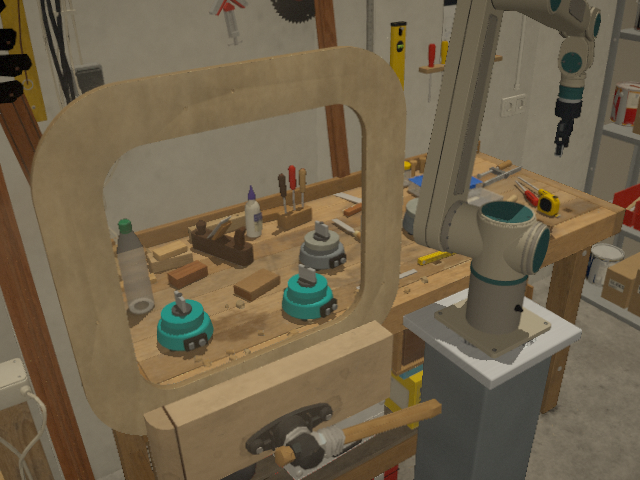

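Top view: the candidates are the grey machines at (486,237), with the larger stone, and (337,229), the smaller. There are turquoise look-alikes at (160,278) and (277,299). By the description I choose (486,237), and I'll check it in a crop and measure it.

```bash
python3 - <<'E'
from h import *
f=load('top')
for nm,(u,v) in dict(big=(486,237),small=(337,229)).items():
    print(nm,onplane(f,u,v,.108),depthpt(f,u,v))
    # housing/stone diameter from depth: points with height>.05
R=cv2.Rodrigues(np.array(f['rvec'],float))[0];t=np.array(f['tvec'],float).ravel();K=f['intrinsics']
v,u=np.mgrid[150:320,260:560]
p=cv2.undistortPoints(np.stack([u,v],-1).reshape(-1,1,2).astype(float),np.array(K),np.array([float(np.ravel(f['k1'])[0]),0,0,0.]))[:,0]
z=f['range_z'][150:320,260:560].ravel()
P=(np.c_[p,np.ones(len(p))]*z[:,None]-t)@R
P=P.reshape(170,300,3)
for nm,(cu,cv) in dict(big=(486,237),small=(337,229)).items():
    c=onplane(f,cu,cv,.108)
    near=np.linalg.norm(P[...,:2]-c[:2],axis=-1)<.13
    for lo,hi in((.02,.2),(.068,.083),(.083,.096),(.11,.13)):
        m=near&(P[...,2]>lo)&(P[...,2]<hi)
        q=P[m]
        if len(q)<5: print(lo,len(q));continue
        xy=q[:,:2]; cen=(xy.max(0)+xy.min(0))/2
        r=cv2.minAreaRect((xy*1000).astype(np.float32))
        print(nm,lo,len(q),'med',q.mean(0).round(4),'mid',cen.round(4),'ext',np.ptp(xy,axis=0).round(3),r)
print('cam',-R.T@t)
o=f['pixels'][185:290,285:545][:,:,::-1]; cv2.imwrite('pics/crop1.png',cv2.resize(o,None,fx=3,fy=3,interpolation=cv2.INTER_CUBIC))
E
```

```text
big [ 0.45872615 -0.19485743  0.108     ] [ 0.46000808 -0.20336918  0.08484946]
small [0.48659832 0.17610671 0.108     ] [0.48554431 0.17658768 0.12113467]
big 0.02 3790 med [ 0.464  -0.2028  0.0727] mid [ 0.467 -0.212] ext [0.176 0.166] ((467.7064208984375, -212.05563354492188), (174.87986755371094, 166.46116638183594), 1.998692512512207)
big 0.068 2766 med [ 0.467  -0.2132  0.0777] mid [ 0.4683 -0.2143] ext [0.16  0.162] ((468.2306823730469, -214.8439483642578), (159.45118713378906, 159.96121215820312), 41.894187927246094)
big 0.083 177 med [ 0.4674 -0.2093  0.0863] mid [ 0.464  -0.2094] ext [0.14  0.145] ((455.1834716796875, -201.86968994140625), (132.39488220214844, 125.61084747314453), 24.313491821289062)
big 0.11 109 med [ 0.4678 -0.2138  0.1209] mid [ 0.4676 -0.2147] ext [0.039 0.038] ((467.03509521484375, -215.26165771484375), (13.061644554138184, 50.11996841430664), 48.886775970458984)
small 0.02 2040 med [0.4895 0.1762 0.0663] mid [0.4938 0.1743] ext [0.156 0.132] ((492.3128662109375, 176.4558563232422), (131.68829345703125, 137.29736328125), 59.171043395996094)
small 0.068 913 med [0.4947 0.1751 0.0779] mid [0.4946 0.1747] ext [0.098 0.098] ((494.5118408203125, 174.63766479492188), (97.87661743164062, 97.56743621826172), 89.38392639160156)
small 0.083 177 med [0.4949 0.1762 0.0861] mid [0.4988 0.1623] ext [0.087 0.072] ((496.4851379394531, 172.0203857421875), (63.64274978637695, 66.33536529541016), 51.794166564941406)
small 0.11 89 med [0.4941 0.175  0.1217] mid [0.4945 0.175 ] ext [0.047 0.016] ((494.3544616699219, 175.0903778076172), (47.27202606201172, 12.43678092956543), 5.737335205078125)
cam [0.39667626 0.21714044 1.22856526]
```

View pics/crop1.png

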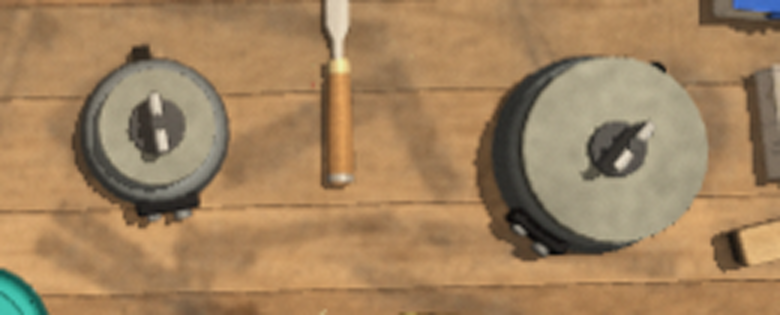

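The crop shows the larger stone at right with its bar near (625,145). It fits as 160 mm across, centred at (0.468, -0.215), with the bar top at 0.121 and the bar at about -41°. The small one at left is 98 mm across. Choice confirmed, so I move above it.

```bash
python3 -m jog '[{"tx":32.6,"ty":-22.6,"tz":0,"spin":0,"grip":100},{"tx":32.6,"ty":-22.6,"tz":0,"spin":0,"grip":100},{"tx":32.6,"ty":-22.6,"tz":0,"spin":0,"grip":100},{"tx":32.6,"ty":-22.6,"tz":0,"spin":0,"grip":100},{"tx":32.6,"ty":-22.6,"tz":0,"spin":0,"grip":100}]'
python3 -m jog '[{"tx":32.6,"ty":-22.6,"tz":0,"spin":0,"grip":100},{"tx":32.6,"ty":-22.6,"tz":0,"spin":0,"grip":100},{"tx":32.6,"ty":-22.6,"tz":0,"spin":0,"grip":100},{"tx":32.6,"ty":-22.6,"tz":0,"spin":0,"grip":100},{"tx":32.6,"ty":-22.6,"tz":0,"spin":0,"grip":100}]'
python3 -m jog '[{"tx":0,"ty":0,"tz":0,"spin":-10,"grip":100},{"tx":0,"ty":0,"tz":0,"spin":-10,"grip":100},{"tx":0,"ty":0,"tz":0,"spin":-10,"grip":100},{"tx":0,"ty":0,"tz":0,"spin":-10,"grip":100},{"tx":0,"ty":0,"tz":0,"spin":-10,"grip":100}]'
python3 -m jog '[{"tx":0,"ty":0,"tz":0,"spin":-10,"grip":100},{"tx":0,"ty":0,"tz":0,"spin":-10,"grip":100},{"tx":0,"ty":0,"tz":0,"spin":-10,"grip":100},{"tx":0,"ty":0,"tz":0,"spin":-10,"grip":100},{"tx":0,"ty":0,"tz":0,"spin":-10,"grip":100}]'
python3 -m jog '[{"tx":0,"ty":0,"tz":0,"spin":-8,"grip":100},{"tx":0,"ty":0,"tz":0,"spin":-5,"grip":100},{"tx":0,"ty":0,"tz":0,"spin":0,"grip":100},{"tx":0,"ty":0,"tz":0,"spin":0,"grip":100},{"tx":0,"ty":0,"tz":0,"spin":0,"grip":100}]'
cat > look.py <<'E'
from h import *
import sys
f=grab('wrist'); cv2.imwrite(f'pics/{sys.argv[1]}.png',f['pixels'][:,:,::-1])
s=ctrl.state();print(s['time'],s['eef_pos'],s['eef_rot'],s['q'].round(3),s['contact_force'].round(1),s['ft_torque'].round(2),s['width'])
R=cv2.Rodrigues(np.array(f['rvec'],float))[0];t=np.array(f['tvec'],float).ravel()
v,u=np.mgrid[0:480,0:640]
p=cv2.undistortPoints(np.stack([u,v],-1).reshape(-1,1,2).astype(float),np.array(f['intrinsics']),np.array([float(np.ravel(f['k1'])[0]),0,0,0.]))[:,0]
P=(np.c_[p,np.ones(len(p))]*f['range_z'].reshape(-1,1)-t)@R
for lo,hi in((.112,.130),(.07,.082)):
    m=(P[:,2]>lo)&(P[:,2]<hi)&(np.hypot(P[:,0]-.468,P[:,1]+.2147)<(.04 if lo>.1 else .1))
    q=P[m]; print(len(q), q.mean(0) if len(q) else '', cv2.minAreaRect((q[:,:2]*1000).astype(np.float32)) if len(q)>5 else '')
from scipy.spatial.transform import Rotation as Ro
T=Ro.from_quat(s['eef_rot']).as_matrix();print('tool y ang',np.degrees(np.arctan2(T[1,1],T[0,1])), 'x,y axes',T[:,0].round(3),T[:,1].round(3))
E
python3 look.py w1
```

```text
time: 0.72
eef_pos: [0.3716, -0.3869, 0.2308]
eef_rot: [0.974, 0.225, -0.0, -0.0]
contact_force: [0.8, 0.5, 0.3]
width: 0.0854
grasp_force: 0.0
time: 1.35
eef_pos: [0.4683, -0.2139, 0.2309]
eef_rot: [0.974, 0.225, -0.0, -0.0]
contact_force: [0.5, -0.1, 0.5]
width: 0.0855
grasp_force: 0.0
time: 1.98
eef_pos: [0.4677, -0.2149, 0.2307]
eef_rot: [0.786, 0.618, -0.0, -0.001]
contact_force: [-0.5, 0.6, -0.8]
width: 0.0855
grasp_force: 0.0
time: 2.6
eef_pos: [0.4677, -0.215, 0.2308]
eef_rot: [0.451, 0.893, 0.0, -0.001]
contact_force: [-0.4, -0.6, -0.7]
width: 0.0853
grasp_force: 0.0
time: 3.22
eef_pos: [0.468, -0.2152, 0.2312]
eef_rot: [0.35, 0.937, 0.0, -0.0]
contact_force: [0.2, 0.3, 0.5]
width: 0.0853
grasp_force: 0.0
3.275 [ 0.46806764 -0.21524241  0.23127184] [ 3.50013196e-01  9.36744768e-01 -9.22929771e-07 -4.61749933e-05] [-0.557  0.082 -0.261  1.228 -0.     0.159] [-0.4 -0.1  0. ] [0.05 0.01 0.03] 0.08529900142334862
1110 [ 0.46366639 -0.21453531  0.12232543] ((464.79693603515625, -215.4769744873047), (13.211912155151367, 49.41573715209961), 49.75522994995117)
28813 [ 0.46061405 -0.21164963  0.07820254] ((465.1644287109375, -215.44529724121094), (158.01522827148438, 158.71463012695312), 54.667022705078125)
tool y ang 49.02375558768003 x,y axes [-0.755  0.656  0.   ] [ 0.656  0.755 -0.   ]
```

View pics/w1.png

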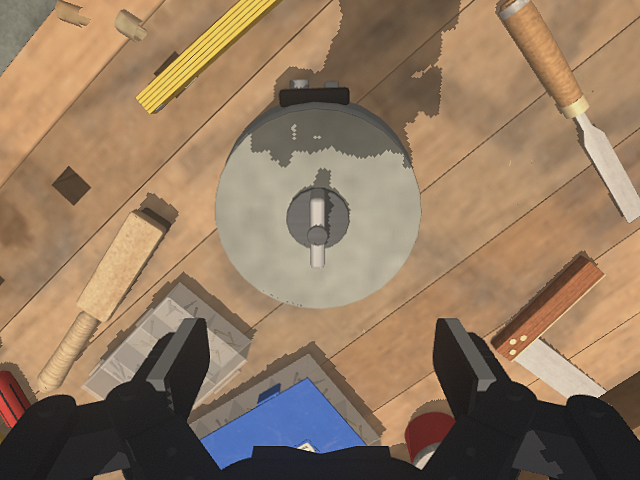

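The wrist view shows the bar at about (318,230), upright and centred between the fingers. The stone is about 159 mm across and it agrees with the top view to 3 mm. Now I descend and close.

```bash
python3 -m jog '[{"tx":1,"ty":-1,"tz":30,"spin":0,"grip":100},{"tx":0,"ty":0,"tz":35,"spin":0,"grip":100},{"tx":0,"ty":0,"tz":35,"spin":0,"grip":100},{"tx":0,"ty":0,"tz":25,"spin":0,"grip":100},{"tx":0,"ty":0,"tz":13,"spin":0,"grip":100}]'
python3 -m jog '[{"tx":0,"ty":0,"tz":0,"spin":0,"grip":60},{"tx":0,"ty":0,"tz":0,"spin":0,"grip":30},{"tx":0,"ty":0,"tz":0,"spin":0,"grip":0},{"tx":0,"ty":0,"tz":0,"spin":0,"grip":0},{"tx":0,"ty":0,"tz":0,"spin":0,"grip":0}]'
python3 -m jog '[{"tx":0,"ty":0,"tz":0,"spin":0,"grip":0},{"tx":0,"ty":0,"tz":0,"spin":0,"grip":0},{"tx":0,"ty":0,"tz":0,"spin":0,"grip":0},{"tx":0,"ty":0,"tz":0,"spin":0,"grip":0},{"tx":0,"ty":0,"tz":0,"spin":0,"grip":0}]'
```

```text
time: 3.9
eef_pos: [0.4658, -0.2148, 0.0918]
eef_rot: [0.35, 0.937, 0.0, -0.001]
contact_force: [0.4, -0.2, -1.2]
width: 0.0856
grasp_force: 0.0
time: 4.53
eef_pos: [0.4664, -0.2168, 0.0943]
eef_rot: [0.35, 0.937, -0.002, 0.0]
contact_force: [-4.0, -4.2, 5.4]
width: 0.0088
grasp_force: 59.1
time: 5.15
eef_pos: [0.4664, -0.2168, 0.0943]
eef_rot: [0.35, 0.937, -0.002, 0.0]
contact_force: [-2.9, -3.1, 5.0]
width: 0.0087
grasp_force: 59.1
```

Gripped at about 9 mm with small forces. Turning clockwise (positive spin).

```bash
python3 -m jog '[{"tx":0,"ty":0,"tz":0,"spin":4,"grip":0},{"tx":0,"ty":0,"tz":0,"spin":6,"grip":0},{"tx":0,"ty":0,"tz":0,"spin":6,"grip":0},{"tx":0,"ty":0,"tz":0,"spin":6,"grip":0},{"tx":0,"ty":0,"tz":0,"spin":6,"grip":0}]'
python3 -m jog '[{"tx":0,"ty":0,"tz":0,"spin":6,"grip":0},{"tx":0,"ty":0,"tz":0,"spin":6,"grip":0},{"tx":0,"ty":0,"tz":0,"spin":6,"grip":0},{"tx":0,"ty":0,"tz":0,"spin":6,"grip":0},{"tx":0,"ty":0,"tz":0,"spin":6,"grip":0}]'
python3 -m jog '[{"tx":0,"ty":0,"tz":0,"spin":6,"grip":0},{"tx":0,"ty":0,"tz":0,"spin":6,"grip":0},{"tx":0,"ty":0,"tz":0,"spin":6,"grip":0},{"tx":0,"ty":0,"tz":0,"spin":4,"grip":0},{"tx":0,"ty":0,"tz":0,"spin":0,"grip":0}]'
```

```text
time: 5.78
eef_pos: [0.4661, -0.2171, 0.0943]
eef_rot: [0.568, 0.823, -0.002, 0.001]
contact_force: [-4.7, -3.6, 4.9]
width: 0.009
grasp_force: 59.2
time: 6.4
eef_pos: [0.4657, -0.2171, 0.0943]
eef_rot: [0.761, 0.648, -0.002, 0.001]
contact_force: [-5.5, -3.3, 5.1]
width: 0.0091
grasp_force: 59.3
time: 7.02
eef_pos: [0.4655, -0.217, 0.0943]
eef_rot: [0.871, 0.492, -0.002, 0.001]
contact_force: [-5.9, -3.8, 5.2]
width: 0.0092
grasp_force: 59.4
```

Turned about 80°. Now I open, rise and look.

```bash
python3 -m jog '[{"tx":0,"ty":0,"tz":0,"spin":0,"grip":30},{"tx":0,"ty":0,"tz":0,"spin":0,"grip":60},{"tx":0,"ty":0,"tz":0,"spin":0,"grip":100},{"tx":0,"ty":0,"tz":0,"spin":0,"grip":100},{"tx":0,"ty":0,"tz":0,"spin":0,"grip":100}]'
python3 -m jog '[{"tx":0,"ty":0,"tz":-20,"spin":0,"grip":100},{"tx":0,"ty":0,"tz":-35,"spin":0,"grip":100},{"tx":0,"ty":0,"tz":-35,"spin":0,"grip":100},{"tx":0,"ty":0,"tz":-35,"spin":0,"grip":100},{"tx":0,"ty":0,"tz":-15,"spin":0,"grip":100}]'
python3 look.py w2
```

```text
time: 7.65
eef_pos: [0.4668, -0.2152, 0.0933]
eef_rot: [0.87, 0.493, 0.0, -0.0]
contact_force: [-0.2, 0.3, 0.5]
width: 0.0855
grasp_force: 0.0
time: 8.28
eef_pos: [0.4678, -0.216, 0.2356]
eef_rot: [0.87, 0.493, 0.001, 0.002]
contact_force: [0.7, -0.5, -0.6]
width: 0.0857
grasp_force: 0.0
8.325 [ 0.46824821 -0.21624048  0.23655717] [0.87008719 0.49289115 0.00124457 0.00224549] [-0.558  0.076 -0.256  1.233  0.     1.553] [0.8 0.2 1.2] [-0.02 -0.05  0.01] 0.08564865873391853
1060 [ 0.46679355 -0.21345485  0.12219647] ((465.6722106933594, -215.13429260253906), (49.259212493896484, 12.822005271911621), 58.022979736328125)
27937 [ 0.4686954  -0.21057827  0.07818812] ((465.46429443359375, -215.75616455078125), (158.50794982910156, 158.12701416015625), 31.305133819580078)
tool y ang -30.93820615909476 x,y axes [ 0.514  0.858 -0.   ] [ 0.858 -0.514  0.005]
```

View pics/w2.png

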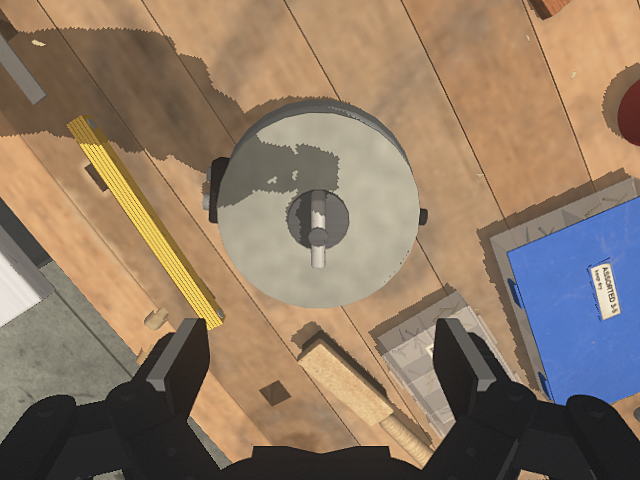

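The bar at (318,230) turned with the gripper: it went from -40° to -122°, about 82° clockwise. The gripper is open and clear of it.

```bash
python3 -c "
from rig import ctrl
print(ctrl.job_done())"
```

```text
the job is handed in; nothing more can be done
None
```

I slackened the larger sharpener's nut about 82° clockwise (measured from the wrist camera), let go of it and moved clear, never went near the other sharpener's nut, and handed the job in at about 8.3 s; no verdict was shown.

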